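# Hang the pliers on the tool carousel's empty hook

### The arm

A 7-joint arm with a two-finger parallel gripper is mounted at the origin on a cart in front of the work surface, level with it; the furniture and walls round the work are solid. World frame = base frame: x ahead of the robot, y to its left, z up, the work surface at z = 0. Lengths are in mm, angles in rad, forces in N, time in s.
With the tool pointing down it reaches from about 400 to 875 mm from the base axis. Payload 4.4 kg.
Tool frame: the origin (TCP) lies at the centre of the arm's flange, where the gripper is bolted on; the fingertips stand 173 mm ahead of it and the grasp point (between the pads) lies 155 mm ahead of it; z points along the fingers, y is the direction in which the jaws open and shut (so a half turn about z gives the same grasp; the last joint's range is limited). The gripper opens to 85 mm and grips with 20 to 120 N. Pads are 22 mm wide; open, the fingers measure 114 mm over their backs; the gripper's body (76 mm by 85 mm) begins 54 mm behind the grasp point. The pads swing forward as they close: fully open they stand 13 mm farther back than shut.
Start: joints at [-1.319, 0.628, 0.038, 1.517, -0.027, 0.996, -0.02], TCP at [203.092, 617.47, 404.713] pointing down, gripper open.
Joint ranges: [-3.06, 3.06], [-0.37, 2.12], [-1.25, 1.32], [0.18, 2.47], [-1.1, 4.24], [0.23, 1.98], [-2.94, 2.94]. Speed limits (rad/s): [2.57, 2.57, 3.14, 3.14, 3.14, 3.14, 3.14].

### API

Orientations are given as [roll, pitch, yaw] about the fixed x, y, z axes, in that order (R = Rz(yaw) Ry(pitch) Rx(roll)).
In Python, from cell import * gives the robot as it stands. The module is installed in compiled form; this text tells all that it offers.
- The arm moves only by the shell command python3 -m jog 'ROWS'. ROWS is JSON, one flat list of numbers, 5 for each row, row after row: the shift along the tool's x, y, z in mm, then the turn about the tool's z in degrees, then the finger opening in mm, from 0 to 85.4. A call has 1 to 20 rows; each row is the pose to reach, as a shift and turn from the pose commanded when the call began, along the tool's axes at that moment; what a row does not reach only later rows make up. A row lasts 1/12 s, in which the tool goes at most 41.7 mm and 7.16 degrees, less where a joint would pass 70% of its speed; a pose out of reach is approached as far as the arm can. A call with a gripper value outside its range is refused whole. The fingers move at their own pace and stop on an object; the grip force is fixed at half the most. Time passes only in rows, so rows that repeat a pose let the fingers close. It gives the time, the measured TCP pose, the force and the opening at its end, in the units of the state.
- read_state(): the state, without advancing time (a new reading comes with each control period).
- get_image(name): name is "scene" or "top" or "wrist"; returns (picture, depth): 480x640x3 uint8, blue, green, red; 480x640 float32, mm along the optical axis (not along the pixel's ray), 0 where there is no reading.
- camera_params(name): a dict with "K" (3x3 intrinsics, pixels), "T" (4x4, takes a point from camera to world coordinates). Camera axes: x right, y up, looking along -z (the intrinsics and any distortion apply to the point x, -y, -z); pixel columns grow to the right and rows downward; lengths in mm; the calibration is good to about 2 mm. A picture is of the moment at which its call begins: read the wrist's pose just before it. camera_params takes no time and is no camera call; for the wrist camera it gives the pose at the moment of the call.
- finish_job(): hands the job in, once; it reports no verdict.
The state is a dict: "clock": time; "qpos": joint angles; "qd": joint speeds; "tau": joint torques, N m; "eef_pos": TCP position; "tool_rot": TCP orientation; "force": force on the tool from outside, world axes, zero at the start; "torque": the same for the moment, N m; "width": finger opening in mm.
Only numpy, scipy, OpenCV 4.12 (cv2) and the standard library are available. Lean on these libraries where they do the work, as an engineer would, in place of code of your own. Each camera call takes 0.05 s, during which the arm holds its last target.

### The job

Turn the tool carousel until its one empty hook stands over the white mark on the carousel's foot, then take the green-handled pliers from the bench rest and hang them astride that hook, jaws up. The carousel's height is set differently each time, so feel for the hook and lower the pliers gently until it carries them before you let go. Do not drop them, and leave the wooden ring clamp, the lidded jar and the red end nippers where they are.

Things in the scene. Friction and masses are not known exactly. Their poses are not given: they have to be found in the camera images.
- foot: Fixed foot of the tool carousel: dark disc, 150 mm across, 19 mm high. Origin: centre of its underside on the worktop, on the turning axis; z up; -x axis points along the white mark (loading place). Above stand a telescoping mast and a turning green head with 4 hooks. The head's height is set anew each start and is not reported: the hook axes all lie at height H, 145 to 175 mm above the worktop.
- head_axis (a point): Point on the turning axis at the mast's clamp collar (36 mm wide), 91 mm above the worktop; does not move with the head. Head over it: green disc of 62 mm radius, top at H+13 (rim) to H+15 mm; central steel button, 11 mm radius, top at H+17.5 mm, firm to press, so H can be felt there. Two upright steel studs, 12 mm thick with 18 mm red caps, stand 48 mm from the axis on opposite sides, up to H+60 mm.
- head (a joint): Turn of the head, rad, counter-clockwise from above. At 0, or a full turn 6.283, the empty hook points along the foot's -x axis; at q, along that axis turned by q. The studs stand at 90 degrees to the empty hook. Starts at 0.9 to 5.4: the shorter way may be either. Push a stud round the axis to turn it: about 3 N, plain friction, no detent or near stop; stays where left.
- mark (a point): Outer end of the white mark on the foot, 73 mm from the axis, 10 mm above the worktop. The empty hook belongs above this line. Each hook is a level 10 mm steel rod out to 130 mm from the axis, with a groove centred 110 mm from the axis between two 30 mm brass cheeks; groove 12 mm wide at the rod, 20 mm at the rims. The other 3 hooks, at 90 degrees, bear fixed pliers, 66 mm wide, 70 mm up and down from H.
- pliers_jaws (a point): Centre of the closed jaws of the loose green-handled pliers (139 mm long, 64 wide at the handle ends, 8 thick, about 0.12 kg). Axes: y towards the handle ends (down at the start), x across the handles, z through the thickness. Jaws here: about 20 mm along x, 8 mm along z; 22 mm on to the tip (up) and to the joint (down). Grip from above, closing along z. They stand on the bench rest; lift straight up.
- pliers_seat (a point): Where a rod's axis lies when the same pliers sit astride it: in the crotch between the handles, mid thickness, 44 mm along +y (below, jaws up) from pliers_jaws. Same axes. Below it the handles open as a V, about 40 mm clear at their ends 74 mm below, so the V centres itself over a rod across x; the groove's cheeks guide it along z.
- rest: Fixed bench rest on which the pliers start: dark foot 76 mm across, thin post, and a short level rod along its x axis, with the same groove and cheeks as the hooks, rod axis 85 mm above the worktop. Origin: centre of the underside. The pliers' z lies along this x axis.
- wood_clamp: Bystander: wooden ring clamp lying on the worktop, 22 x 120 x 22 mm, long along its y; origin at the centre of its underside.
- tub: Bystander: white jar with a dark lid, 99 mm diameter, 78 mm high; origin at the centre of its underside.
- end_nippers: Bystander: red-handled end nippers lying flat, 65 x 155 x 16 mm, long along y; origin at the centre of the underside.
Not all that is in view belongs to the job. Leave any orange look-alike of the rest alone.

How it is judged:
By the outcome, as a careful person would: the job done as asked, in the order asked, and still so for the second after the job is handed in, with the robot touching nothing.
It also fails if it takes over 72 s, if anything falls off the work surface, if the arm or the gripper's body presses on something with over 40 N, if the wrist force passes 120 N, or if a joint passes its speed limit or range.

## Working session

There is one attempt and no reset: what is moved stays moved. The work goes in short steps, Python scripts to look and compute and a shell command to move; the robot and the scene stay as the last step left them, time stands still between calls to the robot, and variables do not carry over. Pictures are saved under pics/ and viewed, and the job is handed in when it is done.

```bash
mkdir -p pics; python3 - <<'E'
from cell import *
import cv2,numpy as np
s=read_state();print({k:np.round(v,3).tolist() for k,v in s.items()})
for n in["scene","top"]:
    p,d=get_image(n);cv2.imwrite(f"pics/{n}0.png",p);np.save(f"pics/{n}0.npy",d)
    c=camera_params(n);print(n,{k:np.round(v,3).tolist() if not isinstance(v,str) else v for k,v in c.items()})
E
```

```text
{'clock': 0.0, 'qpos': [-1.319, 0.629, 0.038, 1.518, -0.027, 0.996, -0.02], 'qd': [-0.001, 0.001, -0.001, -0.0, 0.0, -0.0, 0.001], 'tau': [-0.002, -56.34, 1.226, -19.345, 0.011, 0.011, -0.0], 'eef_pos': [202.963, 617.183, 403.77], 'tool_rot': [-3.14, -0.0, 2.824], 'force': [0.337, -0.36, -0.552], 'torque': [-0.007, 0.05, -0.033], 'width': 85.088}
scene {'K': [[586.996, 0.0, 328.104], [0.0, 586.996, 235.814], [0.0, 0.0, 1.0]], 'T': [[0.645, 0.454, -0.615, -283.124], [-0.764, 0.377, -0.523, -871.361], [-0.005, 0.807, 0.59, 823.548], [0.0, 0.0, 0.0, 1.0]]}
top {'K': [[515.712, 0.0, 313.864], [0.0, 515.712, 250.297], [0.0, 0.0, 1.0]], 'T': [[-0.008, 0.995, -0.096, 383.129], [-1.0, -0.008, -0.001, -241.937], [-0.002, 0.096, 0.995, 1103.653], [0.0, 0.0, 0.0, 1.0]]}
```

View pics/scene0.png

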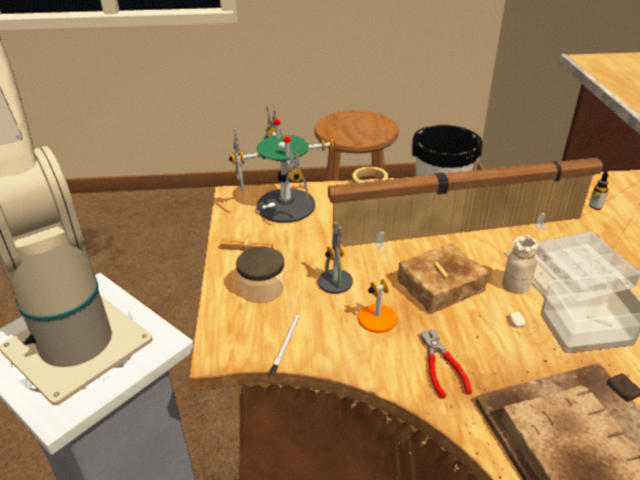

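View pics/top0.png

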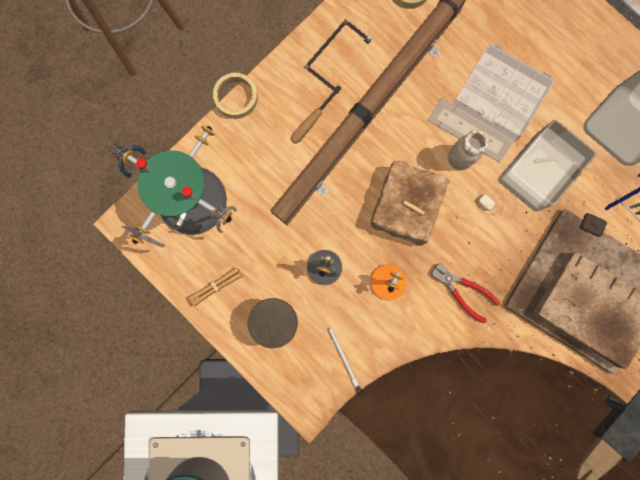

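```bash
cat > h.py <<'E'
import numpy as np,cv2
from cell import *
def ray(c,u,v):
    K,T=np.array(c["K"]),np.array(c["T"])
    d=np.array([(u-K[0,2])/K[0,0],-(v-K[1,2])/K[1,1],-1.]);return T[:3,3],T[:3,:3]@d
def onz(c,u,v,z):
    o,d=ray(c,u,v);return o+d*(z-o[2])/d[2]
def depthpt(c,u,v,dep):
    o,d=ray(c,u,v);return o+d*dep
def proj(c,p):
    K,T=np.array(c["K"]),np.array(c["T"]);q=T[:3,:3].T@(np.asarray(p,float)-T[:3,3])
    return np.array([K[0,2]+K[0,0]*q[0]/-q[2],K[1,2]-K[1,1]*q[1]/-q[2]])
def tri(c1,p1,c2,p2):
    o1,d1=ray(c1,*p1);o2,d2=ray(c2,*p2)
    A=np.array([d1,-d2]).T;s=np.linalg.lstsq(A,o2-o1,rcond=None)[0]
    a,b=o1+d1*s[0],o2+d2*s[1];return (a+b)/2,np.linalg.norm(a-b)
E
python3 - <<'E'
from h import *
t=cv2.imread("pics/top0.png");s=cv2.imread("pics/scene0.png")
a=cv2.resize(t[100:300,90:360],None,fx=2.9,fy=2.9,interpolation=cv2.INTER_CUBIC);cv2.imwrite("pics/tc.png",a)
b=cv2.resize(s[90:310,200:420],None,fx=2.7,fy=2.7,interpolation=cv2.INTER_CUBIC);cv2.imwrite("pics/sc.png",b)
E
```

```text
(no output)
```

View pics/tc.png

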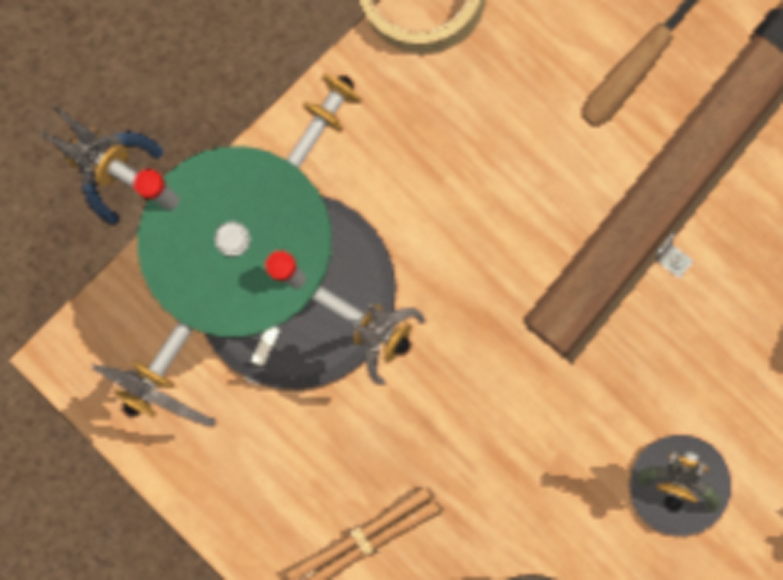

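View pics/sc.png

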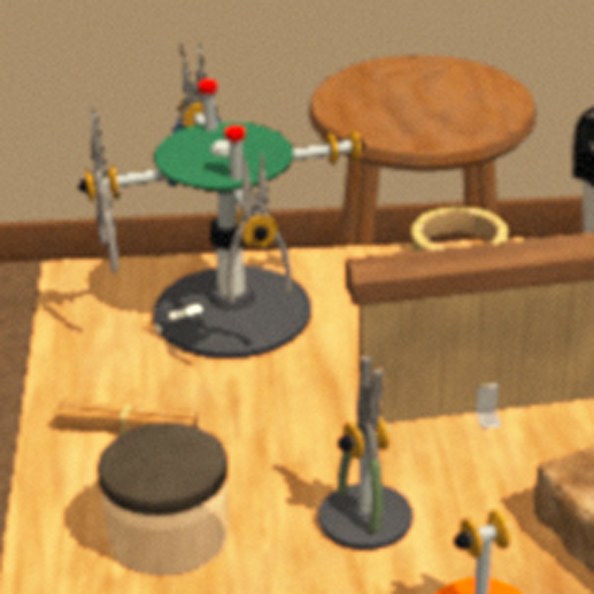

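```bash
python3 - <<'E'
from h import *
ct,cs=camera_params("top"),camera_params("scene")
t=cv2.imread("pics/top0.png");s=cv2.imread("pics/scene0.png")
dt=np.load("pics/top0.npy");ds=np.load("pics/scene0.npy")
def blobs(im,box,f,amin=5):
    x0,y0,x1,y1=box;h=cv2.cvtColor(im[y0:y1,x0:x1],cv2.COLOR_BGR2HSV).astype(int)
    m=f(h[...,0],h[...,1],h[...,2]).astype(np.uint8)
    n,l,st,c=cv2.connectedComponentsWithStats(m)
    return [(st[i,4],c[i]+[x0,y0]) for i in range(1,n) if st[i,4]>=amin]
red=lambda h,s,v:((h<8)|(h>172))&(s>180)&(v>120)
bt=blobs(t,(100,120,250,260),red);bs=blobs(s,(230,90,330,180),red);print(bt,bs)
bt=sorted(bt,key=lambda b:b[1][0]);bs=sorted(bs,key=lambda b:b[1][0])
P=[]
for a,b in zip(bt,bs):
    p,e=tri(ct,a[1],cs,b[1]);print(p,e);P.append(p)
P=np.array(P);print("axis",P.mean(0),"sep",np.linalg.norm(P[0,:2]-P[1,:2]))
bp,e=tri(ct,(170,182.4),cs,(282.2,144.8));print("button",bp,e)
white=lambda h,s,v:(s<70)&(v>150)
print("white top",blobs(t,(160,200,200,235),white)," scene",blobs(s,(250,190,290,220),white))
for n,c,im,p in(("t",ct,t,(179,224.1)),):print("mark end",onz(c,*p,19),onz(c,270/2.9+90,333/2.9+100,19))
# depth-based: points on foot top and disc
for n,c,d,box in(("top",ct,dt,(90,100,260,260)),("scene",cs,ds,(220,100,340,230))):
    x0,y0,x1,y1=box;uu,vv=np.meshgrid(np.arange(x0,x1),np.arange(y0,y1))
    o=np.array(c["T"])[:3,3]
    K,T=np.array(c["K"]),np.array(c["T"])
    D=np.stack([(uu-K[0,2])/K[0,0],-(vv-K[1,2])/K[1,1],-np.ones(uu.shape)],-1)@T[:3,:3].T
    X=o+D*d[y0:y1,x0:x1,None]
    im=(t if n=="top" else s)[y0:y1,x0:x1];h=cv2.cvtColor(im,cv2.COLOR_BGR2HSV)
    g=(h[...,0]>65)&(h[...,0]<90)&(h[...,1]>120)&(h[...,2]>50)
    z=X[g];print(n,"green disc",len(z),np.median(z,0),np.percentile(z,[5,95],axis=0))
    for nm,lo,hi in(("foottop",12,26),):
        k=(X[...,2]>lo)&(X[...,2]<hi)&(h[...,2]<120)&(h[...,1]<90);z=X[k];print(nm,len(z),np.percentile(z,[2,50,98],axis=0).round(1).tolist())
E
```

```text
[(np.int32(71), array([140.95774648, 162.87323944])), (np.int32(72), array([186.29166667, 191.13888889]))] [(np.int32(33), array([276.39393939, 121.48484848])), (np.int32(33), array([286.57575758, 138.87878788]))]
[625.2812732   62.05529116 215.87567195] 0.36595988106198296
[574.53480589 -18.84245563 215.60829737] 0.6517329860327246
axis [599.90803955  21.60641776 215.74198466] sep 95.49685534819697
button [599.0160134   20.82981634 177.82551509] 0.3135006390378347
white top [(np.int32(63), array([181.12698413, 218.50793651]))]  scene [(np.int32(36), array([287.5, 194. ])), (np.int32(40), array([268.85, 204.8 ]))]
mark end [545.62337106  45.18927922  19.        ] [565.47781144  36.80157563  19.        ]
  return _methods._mean(a, axis=axis, dtype=dtype,
  ret = um.true_divide(
Traceback (most recent call last):
IndexError: index -1 is out of bounds for axis 0 with size 0
```

```bash
python3 - <<'E'
from h import *
ct,cs=camera_params("top"),camera_params("scene")
t=cv2.imread("pics/top0.png");s=cv2.imread("pics/scene0.png")
A=np.array([599.8,21.4])
for p in((209.7,128.3),(321/2.9+90,115/2.9+100)):
    w=onz(ct,*p,160)[:2]-A;print("hook",w,np.hypot(*w),np.degrees(np.arctan2(w[1],w[0])))
for c,p in((ct,(181.13,218.5)),(cs,(268.85,204.8))):
    w=onz(c,*p,19)[:2]-A;print("markc",w,np.hypot(*w),np.degrees(np.arctan2(w[1],w[0])))
for ang in(154,157,160):
  r=np.radians(ang);m=A+73*np.array([np.cos(r),np.sin(r)])
  print(ang,proj(ct,[*m,10]),proj(cs,[*m,10]))
# foot disc circle overlays
for n,c,im in(("t",ct,t),("s",cs,s)):
    im=im.copy();big=cv2.resize(im,None,fx=4,fy=4,interpolation=cv2.INTER_CUBIC)
    for z in(0,19):
        pts=np.array([proj(c,[A[0]+75*np.cos(a),A[1]+75*np.sin(a),z]) for a in np.linspace(0,6.28,100)])
        cv2.polylines(big,[np.int32(pts*4+2)],True,(0,255,255),1)
    x,y=(proj(c,[*A,19])).astype(int);
    cv2.imwrite(f"pics/f{n}.png",big[4*y-220:4*y+220,4*x-220:4*x+220])
a=cv2.imread("pics/ft.png");b=cv2.imread("pics/fs.png");cv2.imwrite("pics/f.png",cv2.resize(np.hstack([a,b]),(800,400)))
E
```

```text
hook [106.26976491 -68.15134627] 126.2452729066292 -32.672261376364
hook [ 84.48602812 -51.48463239] 98.93713316451702 -31.357559477567523
markc [-42.18807576  19.46790504] 46.46324420953187 155.22879446343444
markc [-39.11974736  20.06759326] 43.9666115684978 152.84314705469083
154 [176.17188367 230.03942736] [258.18724602 210.61644736]
157 [177.78377092 230.76146781] [258.70914503 211.383004  ]
160 [179.43414888 231.3980193 ] [259.30819512 212.13194696]
```

View pics/f.png

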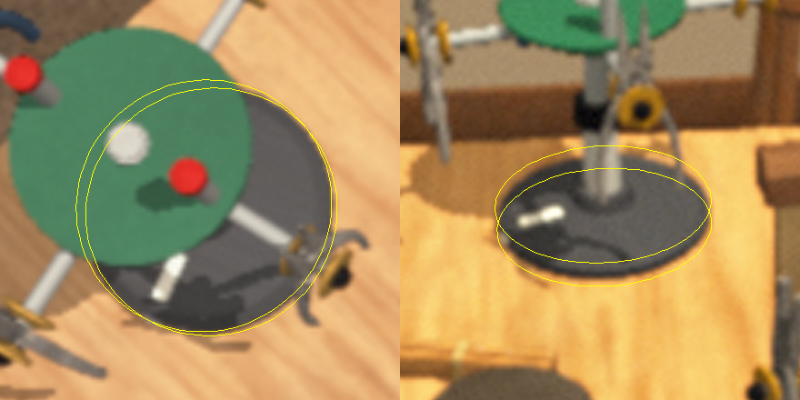

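```bash
cat >> h.py <<'E'
def togo(x,y,z,yaw,s=None):
    """shift in tool axes (tool down) and turn deg to reach TCP x,y,z,yaw(deg)"""
    s=s or read_state();R=cv2.Rodrigues(np.zeros(3))[0]
    r,p,w=s["tool_rot"];from scipy.spatial.transform import Rotation as Ro
    R=Ro.from_euler("xyz",[r,p,w]).as_matrix()
    d=R.T@(np.array([x,y,z])-s["eef_pos"]);t=-(yaw-np.degrees(w));t=(t+180)%360-180
    return d.round(1),round(t,1)
E
python3 - <<'E'
from h import *
ct,cs=camera_params("top"),camera_params("scene")
t=cv2.imread("pics/top0.png");s=cv2.imread("pics/scene0.png")
h=cv2.cvtColor(t,cv2.COLOR_BGR2HSV)
m=((h[...,2]<100)&(h[...,1]<110)).astype(np.uint8);m[:,:300]=0;m[:,350:]=0;m[:240]=0;m[295:]=0
c=max(cv2.findContours(m,0,1)[0],key=cv2.contourArea);(u,v),r=cv2.minEnclosingCircle(c);print(u,v,r,onz(ct,u,v,8))
R=onz(ct,u,v,8)
print(read_state()["clock"],togo(R[0],R[1],420,92))
E
```

```text
323.6000061035156 266.79998779296875 16.60129165649414 [ 453.11934139 -261.30222424    8.        ]
0.1 (array([-512.1, -756.4,  -14.8]), np.float64(69.8))
```

```bash
python3 - <<'E'
from h import *
print(togo(625,62,480,230))
E
```

```text
(array([-574.4, -395.7,  -75.4]), np.float64(-68.2))
```

```bash
python3 -m jog '[-10,-7,-8,-1,40, -35,-25,-18,-4,30, -70,-48,-30,-8,30, -105,-72,-42,-12,30, -140,-96,-54,-17,30, -175,-120,-66,-21,30, -210,-144,-75,-25,30, -245,-168,-75,-29,30, -280,-192,-75,-33,30, -315,-216,-75,-37,30, -350,-240,-75,-41,30, -385,-264,-75,-45,30, -420,-288,-75,-50,30, -455,-312,-75,-54,30, -490,-336,-75,-58,30, -520,-357,-75,-62,30, -545,-375,-75,-66,30, -565,-388,-75,-68,30, -574,-396,-75,-68,30, -574,-396,-75,-68,30]'
python3 - <<'E'
from h import *
s=read_state();print(s["qpos"],s["eef_pos"],np.degrees(s["tool_rot"]),s["force"],s["width"])
c=camera_params("wrist");p,d=get_image("wrist");cv2.imwrite("pics/w1.png",p);np.savez("pics/w1.npz",d=d,K=c["K"],T=c["T"]);print(c)
p,d=get_image("top");cv2.imwrite("pics/t1.png",p)
E
```

```text
clock: 1.77
eef_pos: [625.6, 58.4, 478.7]
tool_rot: [-3.141, -0.002, -2.279]
force: [-0.3, 0.4, 0.1]
width: 30.2
[-0.05260754  0.53245874 -0.14125484  1.48039261  0.08064629  1.1355963
  2.22484585] [625.60045089  58.36834982 478.6957075 ] [-1.79974987e+02 -1.12437300e-01 -1.30570069e+02] [-0.30953322  0.42279138  0.12403452] 30.21307088082765
{'K': array([[410.0997924 ,   0.        , 315.0814628 ],
       [  0.        , 410.0997924 , 236.91117807],
       [  0.        ,   0.        ,   1.        ]]), 'T': array([[-7.58805420e-01, -6.16021338e-01, -2.11499516e-01,
         5.71067812e+02],
       [ 6.51316750e-01, -7.18136688e-01, -2.45084043e-01,
        -5.12295114e+00],
       [-9.08561767e-04, -3.23724278e-01,  9.46151027e-01,
         4.47753837e+02],
       [ 0.00000000e+00,  0.00000000e+00,  0.00000000e+00,
         1.00000000e+00]])}
```

View pics/w1.png

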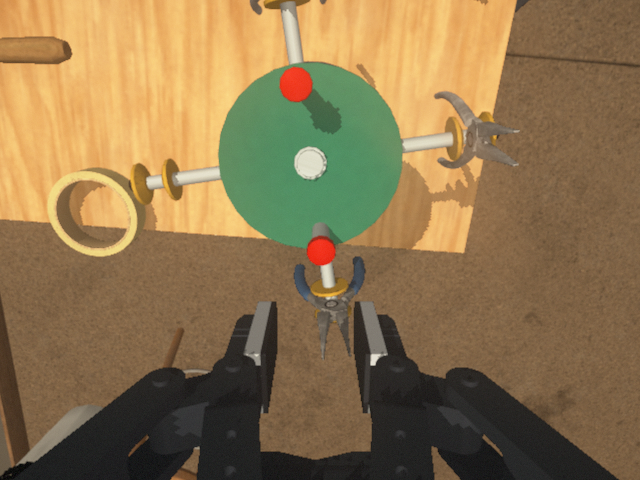

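```bash
python3 - <<'E'
from h import *
w=np.load("pics/w1.npz");c={"K":w["K"],"T":w["T"]};d=w["d"];im=cv2.imread("pics/w1.png")
h=cv2.cvtColor(im,cv2.COLOR_BGR2HSV).astype(int)
m=(((h[...,0]<8)|(h[...,0]>172))&(h[...,1]>180)&(h[...,2]>120)).astype(np.uint8)
n,l,st,ce=cv2.connectedComponentsWithStats(m)
for i in range(1,n):
    if st[i,4]>100:
        u,v=ce[i];D=np.median(d[l==i]);print("cap",st[i],ce[i],depthpt(c,u,v,D))
m=((h[...,1]<50)&(h[...,2]>150)).astype(np.uint8);m[:140]=0;m[190:]=0;m[:,:285]=0;m[:,335:]=0
n,l,st,ce=cv2.connectedComponentsWithStats(m);i=1+np.argmax(st[1:,4]);u,v=ce[i];print("btn",st[i],ce[i],depthpt(c,u,v,np.median(d[l==i])))
m=(h[...,0]>65)&(h[...,0]<90)&(h[...,1]>120);vv,uu=np.nonzero(m)
X=np.array([depthpt(c,a,b,d[b,a]) for a,b in zip(uu,vv) if d[b,a]>0 and (a%3==0)]);print("disc",np.median(X,0),np.percentile(X[:,2],[2,25,75,98]))
E
```

```text
cap [280  67  32  35 878] [295.55353075  84.11617312] [574.97334809 -16.65617527 217.76807172]
cap [307 236  29  30 651] [320.5499232  250.51152074] [625.66852836  63.20710511 217.48988763]
btn [294 146  33  34 842] [309.65083135 162.40498812] [600.45201455  23.28541963 178.39604472]
disc [1994.35547855  245.22274393 -561.97547854] [-561.97547854 -561.97547854 -561.97547854 -561.97547854]
```

```bash
python3 - <<'E'
from h import *
s=read_state();print(s["eef_pos"],s["qd"].round(3) if hasattr(s["qd"],"round") else s["qd"]);print(togo(625.5,62.5,377,235))
E
```

```text
[623.86703211  63.27055268 479.23204146] [-0.03  -0.014 -0.022  0.01  -0.003 -0.002  0.004]
(array([ -0.5,  -2. , 102.2]), np.float64(-5.2))
```

```bash
python3 -m jog '[0,0,15,-2,30, 0,-1,40,-4,30, 0,-1,65,-5,30, 0,-1,85,-5,30, 0,-1,97,-5,30, 0,-1,102,-5,30, 0,-1,102,-5,30, 0,-1,102,-5,26, 0,-1,102,-5,22, 0,-1,102,-5,20, 0,-1,102,-5,20, 0,-1,102,-5,20, 0,-1,102,-5,20]'
python3 - <<'E'
from h import *
s=read_state();print(s["clock"],s["eef_pos"],np.degrees(s["tool_rot"]),s["force"],s["width"])
c=camera_params("wrist");p,d=get_image("wrist");cv2.imwrite("pics/w2.png",p);np.savez("pics/w2.npz",d=d,K=c["K"],T=c["T"])
E
```

```text
clock: 2.95
eef_pos: [625.4, 61.3, 378.1]
tool_rot: [-3.141, 0.0, -2.185]
force: [-0.1, -0.8, -0.7]
width: 20.1
2.95 [625.40805372  61.29633497 378.07204735] [-1.79980179e+02  2.81910719e-02 -1.25216996e+02] [-0.14227901 -0.79578297 -0.65244157] 20.11996460694166
```

View pics/w2.png

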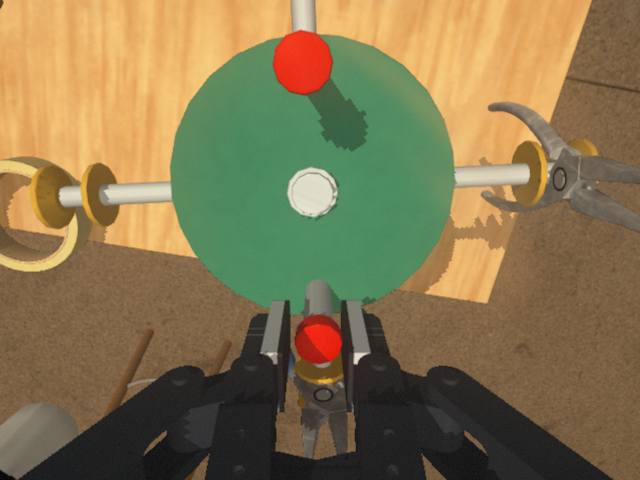

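```bash
cat > arc.py <<'E'
from h import *
import sys
A=np.array([600.2,22.5]);s=read_state();yaw=s["tool_rot"][2]
a0,n,step=map(float,sys.argv[1:4])  # current commanded stud angle, rows, step deg CW
ex=np.array([np.cos(yaw),np.sin(yaw)]);ey=np.array([np.sin(yaw),-np.cos(yaw)])
f=lambda a:A+48*np.array([np.cos(np.radians(a)),np.sin(np.radians(a))])
print("start off",f(a0)-s["eef_pos"][:2])
for i in range(1,int(n)+1):
    d=f(a0-step*i)-f(a0);print(f"{d@ex:.0f},{d@ey:.0f},0,{step*i:.0f}",end="  ")
print()
E
python3 arc.py 57.9 20 5
```

```text
start off [0.30964929 1.96604495]
-0,-4,0,5  0,-8,0,10  1,-12,0,15  2,-17,0,20  3,-21,0,25  5,-24,0,30  7,-28,0,35  10,-31,0,40  12,-35,0,45  15,-38,0,50  18,-40,0,55  22,-43,0,60  25,-45,0,65  29,-47,0,70  33,-48,0,75  37,-49,0,80  41,-50,0,85  45,-51,0,90  50,-51,0,95  54,-50,0,100
```

```bash
python3 -m jog '[0,-4,0,5,20, 0,-8,0,10,20, 1,-12,0,15,20, 2,-17,0,20,20, 3,-21,0,25,20, 5,-24,0,30,20, 7,-28,0,35,20, 10,-31,0,40,20, 12,-35,0,45,20, 15,-38,0,50,20, 18,-40,0,55,20, 22,-43,0,60,20, 25,-45,0,65,20, 29,-47,0,70,20, 33,-48,0,75,20, 37,-49,0,80,20, 41,-50,0,85,20, 45,-51,0,90,20, 45,-51,0,90,20]'
python3 arc.py -32.1 18 5
python3 - <<'E'
from h import *
s=read_state();print(s["clock"],s["eef_pos"],np.degrees(s["tool_rot"]),s["force"],s["width"],s["qpos"])
p,d=get_image("top");cv2.imwrite("pics/t2.png",cv2.resize(p[80:300,60:360],None,fx=2.6,fy=2.6))
E
```

```text
clock: 4.58
eef_pos: [640.9, -4.2, 377.5]
tool_rot: [3.141, -0.001, 2.525]
force: [0.1, 1.4, -0.4]
width: 20.2
start off [-0.00208516  1.16008362]
-0,-4,0,5  0,-8,0,10  1,-12,0,15  2,-17,0,20  3,-21,0,25  5,-24,0,30  7,-28,0,35  9,-31,0,40  12,-35,0,45  15,-38,0,50  18,-40,0,55  22,-43,0,60  25,-45,0,65  29,-47,0,70  33,-48,0,75  37,-49,0,80  41,-50,0,85  45,-51,0,90  
4.5833 [640.86393738  -4.16721543 377.52524226] [ 1.79972503e+02 -6.70300072e-02  1.44697736e+02] [ 0.13652227  1.43841648 -0.40160098] 20.17287425432699 [-0.20181781  0.65838647  0.27931629  1.57877718 -0.21252365  0.9350765
  1.10347394]
```

View pics/t2.png

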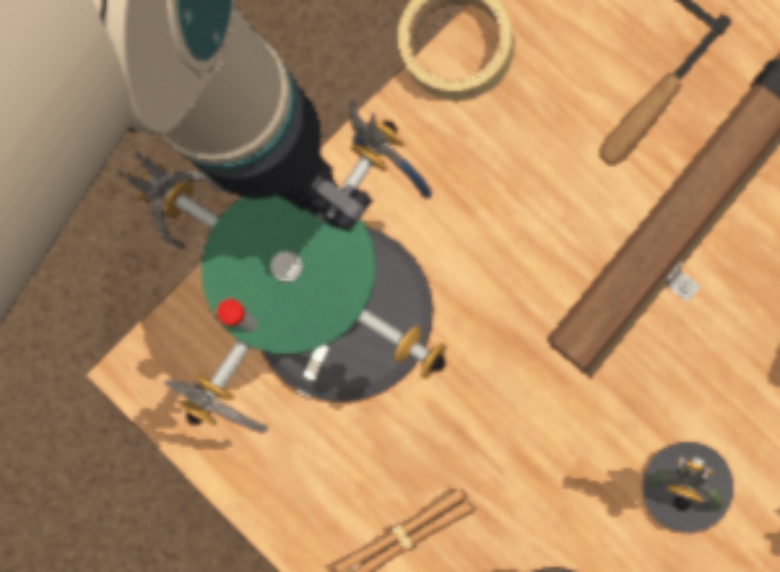

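```bash
python3 -m jog '[0,-4,0,5,20, 0,-8,0,10,20, 1,-12,0,15,20, 2,-17,0,20,20, 3,-21,0,25,20, 5,-24,0,30,20, 7,-28,0,35,20, 9,-31,0,40,20, 12,-35,0,45,20, 15,-38,0,50,20, 18,-40,0,55,20, 22,-43,0,60,20, 25,-45,0,65,20, 28,-46,0,69,20, 31,-48,0,73,20, 33,-48,0,75,20, 33,-48,0,75,20]'
python3 - <<'E'
from h import *
s=read_state();print(s["clock"],s["eef_pos"],np.degrees(s["tool_rot"]),s["force"],s["width"])
p,d=get_image("top");cv2.imwrite("pics/t3r.png",p);cv2.imwrite("pics/t3.png",cv2.resize(p[120:270,90:290],None,fx=4,fy=4,interpolation=cv2.INTER_CUBIC))
E
```

```text
clock: 6.05
eef_pos: [587.1, -25.4, 378.2]
tool_rot: [3.139, 0.001, 1.22]
force: [1.7, 0.0, 0.8]
width: 19.8
6.05 [587.14214874 -25.40933326 378.19504384] [1.79834154e+02 3.40680993e-02 6.98818682e+01] [1.71832719 0.04734038 0.84627292] 19.806962864245094
```

View pics/t3.png

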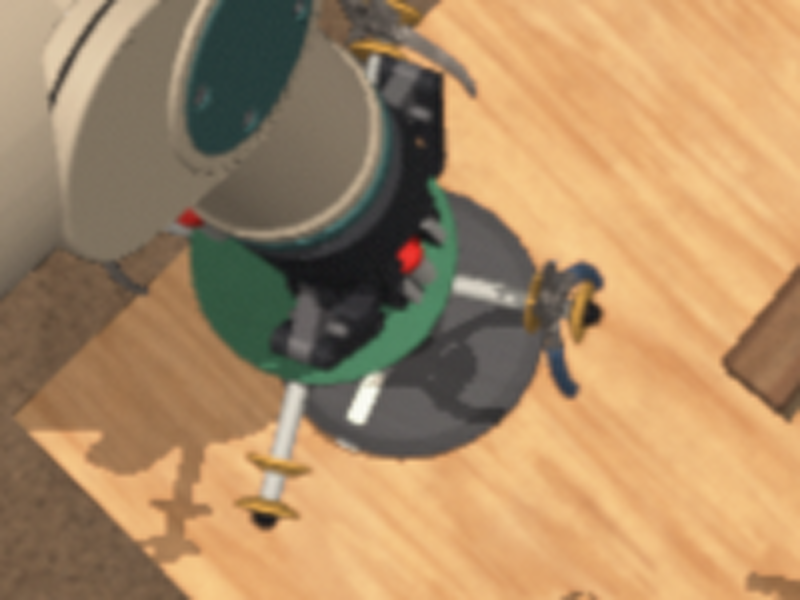

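```bash
python3 - <<'E'
from h import *
c=camera_params("top");A=np.array([600.2,22.5]);B=np.array([599.9,21.6])
im=cv2.imread("pics/t3r.png");h=cv2.cvtColor(im,cv2.COLOR_BGR2HSV).astype(int)
m=((h[...,1]<70)&(h[...,2]>140)).astype(np.uint8);m[:212]=0;m[227:]=0;m[:,:174]=0;m[:,190:]=0
vv,uu=np.nonzero(m);P=np.array([onz(c,u,v,19)[:2] for u,v in zip(uu,vv)]);mu=P.mean(0);w,V=np.linalg.eigh(np.cov((P-mu).T));d=V[:,1]
if d[0]>0:d=-d
print(len(uu),"mark pca",np.degrees(np.arctan2(d[1],d[0])),np.sqrt(w));g=lambda p:np.degrees(np.arctan2(*(p)[::-1]))
for a in(A,B):print("mark centre from axis",g(mu-a),np.linalg.norm(mu-a))
e=onz(c,175.5,231.2,12)[:2];print("outer",g(e-A),np.linalg.norm(e-A))
t=onz(c,156.25,249.5,160)[:2];b=onz(c,164.5,217,160)[:2]
print("hook line",g(t-b),"tip",g(t-A),g(t-B),np.linalg.norm(t-A))
E
```

```text
70 mark pca 156.83764700704242 [3.19426481 8.23403046]
mark centre from axis 156.74203061222406 47.54896541942725
mark centre from axis 155.6049863271222 47.63810938052943
outer 155.21913791133176 75.75171340527201
hook line 166.96662280489682 tip 167.83993595032894 167.40859668971459 125.36212803655025
```

```bash
python3 arc.py -107 4 3; python3 -m jog '[0,-3,0,3,20, 0,-5,0,6,20, 0,-7,0,8,20, 1,-9,0,11,20, 1,-9,0,11,20, 1,-9,0,11,20, 1,-9,0,11,20]'
python3 - <<'E'
from h import *
s=read_state();print(s["clock"],s["eef_pos"],np.degrees(s["tool_rot"]),s["force"],s["width"])
E
```

```text
start off [-1.01038775  2.08633205]
-0,-3,0,3  -0,-5,0,6  0,-8,0,9  1,-10,0,12  
clock: 6.68
eef_pos: [578.7, -22.0, 378.1]
tool_rot: [3.14, 0.0, 1.028]
force: [2.9, -3.5, 2.1]
width: 19.9
6.6833 [578.74376047 -21.98994651 378.14121678] [1.79888231e+02 2.39253944e-02 5.88748957e+01] [ 2.93048272 -3.52822439  2.06785965] 19.87937464722525
```

```bash
python3 - <<'E'
from h import *
print(togo(600.2,22.5,420,156), togo(528,54,500,156))
E
python3 -m jog '[0,2,0,0,24, 0,2,0,0,28, 0,2,0,0,28, 0,2,-20,0,28, 0,2,-50,0,28, 0,2,-80,0,28, 0,2,-110,0,28, 0,2,-120,0,28, 0,2,-120,0,28]'
python3 - <<'E'
from h import *
s=read_state();print(s["clock"],s["eef_pos"],s["force"],s["width"])
print(togo(600.2,22.5,380,156), togo(528,54,500,156))
p,d=get_image("top");cv2.imwrite("pics/t4r.png",p);cv2.imwrite("pics/t4.png",cv2.resize(p[120:270,90:290],None,fx=4,fy=4,interpolation=cv2.INTER_CUBIC))
E
```

```text
(array([ 49.2,  -4.5, -41.9]), np.float64(-97.1)) (array([  38.8,  -82.5, -122. ]), np.float64(-97.1))
clock: 7.43
eef_pos: [580.4, -22.3, 500.2]
tool_rot: [3.138, -0.003, 1.027]
force: [-0.2, -0.4, -0.2]
width: 27.8
7.4333 [580.36112724 -22.28548384 500.16398605] [-0.22014123 -0.4161888  -0.24633084] 27.76127913065855
(array([ 48.3,  -6.6, 120.3]), np.float64(-97.2)) (array([ 38.2, -84.3,  -0. ]), np.float64(-97.2))
```

View pics/t4.png

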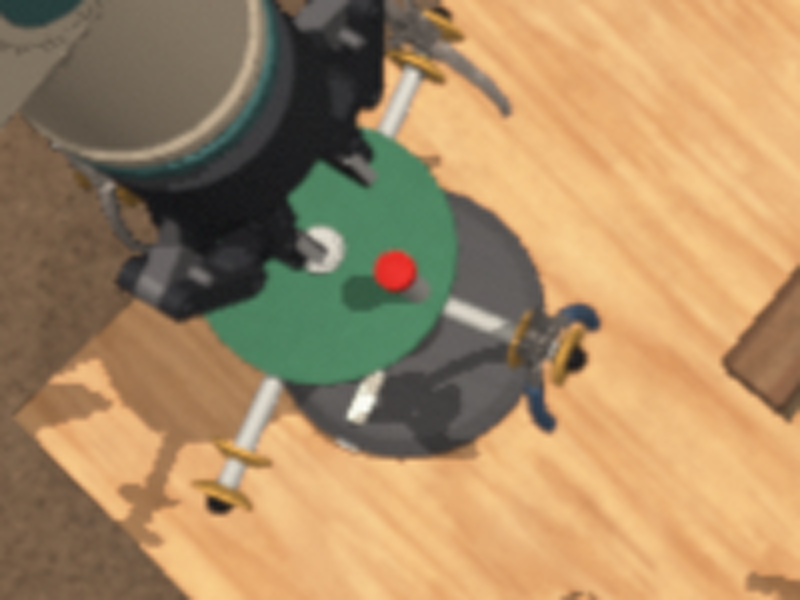

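```bash
python3 -m jog '[2,-5,0,-6,28, 5,-11,0,-13,28, 8,-17,0,-20,28, 11,-24,0,-27,28, 14,-30,0,-34,28, 17,-36,0,-41,28, 20,-43,0,-48,28, 22,-49,0,-55,20, 25,-55,0,-62,10, 28,-61,0,-69,0, 31,-68,0,-76,0, 33,-74,0,-83,0, 36,-79,0,-90,0, 38,-84,0,-97,0, 38,-84,0,-97,0, 38,-84,0,-97,0]'
python3 - <<'E'
from h import *
s=read_state();print(s["clock"],s["eef_pos"],s["force"],s["width"])
c=camera_params("wrist");p,d=get_image("wrist");cv2.imwrite("pics/w3.png",p);np.savez("pics/w3.npz",d=d,K=c["K"],T=c["T"])
print(togo(600.2,22.5,380,156))
E
```

```text
clock: 8.82
eef_pos: [527.4, 54.2, 496.1]
tool_rot: [-3.14, -0.003, 2.717]
force: [-0.3, -0.3, 0.2]
width: 0.0
8.8167 [527.419149    54.23492651 496.12178926] [-0.3236109  -0.28075604  0.23591208] 0.0029139153309509316
(array([-79.3,   1.5, 116.3]), np.float64(-0.4))
```

View pics/w3.png

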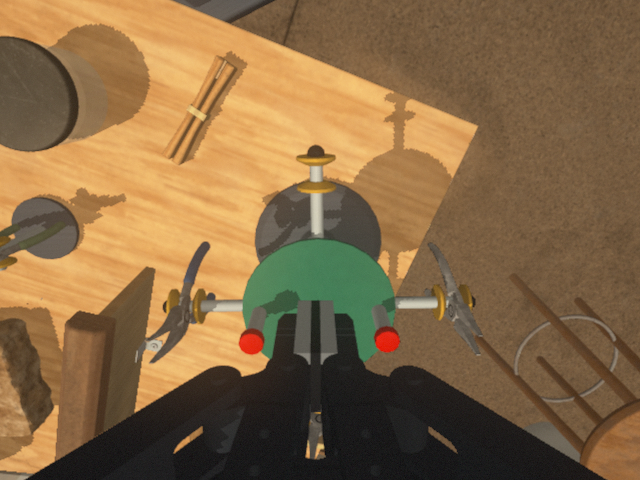

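```bash
python3 - <<'E'
from h import *
w=np.load("pics/w3.npz");c={"K":w["K"],"T":w["T"]};d=w["d"];im=cv2.imread("pics/w3.png")
h=cv2.cvtColor(im,cv2.COLOR_BGR2HSV).astype(int)
m=(((h[...,0]<8)|(h[...,0]>172))&(h[...,1]>180)&(h[...,2]>120)).astype(np.uint8)
n,l,st,ce=cv2.connectedComponentsWithStats(m);P=[]
for i in range(1,n):
    if st[i,4]>100:
        u,v=ce[i];P.append(onz(c,u,v,217.6));print("cap",ce[i],P[-1])
P=np.array(P);dd=P[1]-P[0];a=np.degrees(np.arctan2(dd[1],dd[0]));print("stud line",a,"hook",a-90,a+90,"axis",P.mean(0),np.hypot(*dd[:2]))
ax=P.mean(0)[:2];g=lambda p:np.degrees(np.arctan2(*(p)[::-1]))
t=onz(c,316,158,160)[:2];b=onz(c,317,232,160)[:2];print("hook line",g(t-b),g(t-ax),np.linalg.norm(t-ax))
cv2.imwrite("pics/w3c.png",cv2.resize(im[130:300,230:410],None,fx=3.4,fy=3.4,interpolation=cv2.INTER_CUBIC))
ct=camera_params("top");im=cv2.imread("pics/t4r.png")
t=onz(ct,90+220/4,120+505/4,160)[:2];b=onz(ct,90+278/4,120+385/4,160)[:2];print("top hook",g(t-b),g(t-[599.9,21.6]))
E
```

```text
cap [386.78995434 340.82648402] [618.26584987  67.81736044 217.6       ]
cap [250.71495327 342.78271028] [580.46760578 -19.51045826 217.6       ]
stud line -113.40448841415913 hook -203.40448841415912 -23.404488414159133 axis [599.36672782  24.15345109 217.6       ] 95.15700277056922
hook line 156.4054519150095 156.50570192638386 119.39298555237386
top hook 155.35257333495372 157.46855153337796
```

View pics/w3c.png

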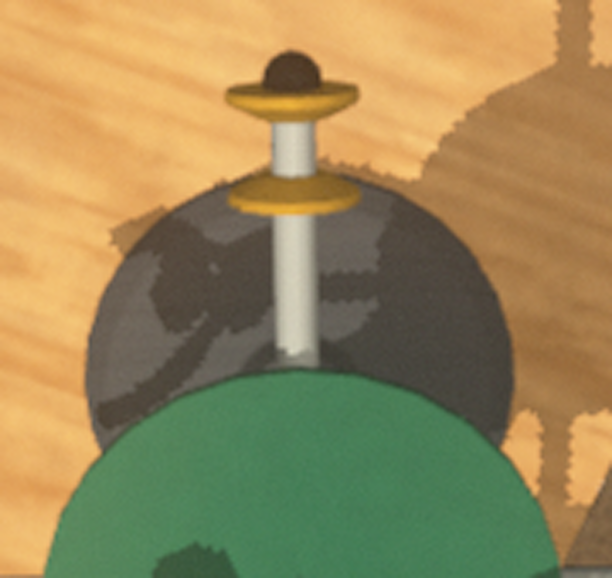

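```bash
python3 -m jog '[-20,0,0,0,0, -45,1,20,0,0, -65,1,50,0,0, -76,1,80,0,0, -79,1,105,0,0, -79,1,118,0,0, -79,1,126,0,0, -79,1,132,0,0, -79,1,134,0,0, -79,1,134,0,0, -79,1,134,0,0, -79,1,134,0,0]'
python3 - <<'E'
from h import *
s=read_state();print(s["eef_pos"],s["force"])
E
```

```text
clock: 9.87
eef_pos: [600.7, 22.5, 364.8]
tool_rot: [3.141, 0.002, 2.719]
force: [0.2, -0.4, -0.2]
width: -0.1
[600.65246244  22.5247881  364.81019245] [ 0.21562884 -0.39400045 -0.17741115]
```

```bash
python3 -m jog '[0,0,3,0,0, 0,0,6,0,0, 0,0,8,0,0, 0,0,9,0,0, 0,0,10,0,0, 0,0,10,0,0]' | egrep 'eef|force'; python3 -m jog '[0,0,0.5,0,0, 0,0,1,0,0, 0,0,1.5,0,0, 0,0,2,0,0, 0,0,2,0,0]'| egrep 'eef|force'; python3 -m jog '[0,0,0.5,0,0, 0,0,1,0,0, 0,0,1.5,0,0, 0,0,1.5,0,0]'| egrep 'eef|force'
```

```text
eef_pos: [600.3, 22.5, 353.4]
force: [-0.2, 0.6, 0.4]
eef_pos: [600.4, 22.4, 352.9]
force: [-2.8, 0.5, 7.5]
eef_pos: [600.3, 22.3, 352.8]
force: [-5.5, 1.0, 16.6]
```

```bash
python3 -m jog '[0,0,0.5,0,0, 0,0,1,0,0, 0,0,1,0,0]'| egrep 'eef|force'
```

```text
eef_pos: [600.2, 22.2, 352.8]
force: [-7.0, 0.3, 24.3]
```

```bash
python3 - <<'E'
from h import *
print(togo(453,-261,480,156))
E
python3 -m jog '[0,0,-15,0,0, 0,0,-45,0,0, 0,0,-80,0,0, 0,0,-110,0,0, 0,0,-128,0,0, 0,0,-130,0,0, 0,0,-130,0,0]'| egrep 'eef|force'
python3 - <<'E'
from h import *
print(togo(453,-261,480,156))
E
```

```text
(array([  18. , -318.5, -127.8]), np.float64(-0.2))
eef_pos: [600.5, 22.4, 480.3]
force: [-0.5, -0.0, -0.3]
(array([ 1.830e+01, -3.189e+02, -2.000e-01]), np.float64(-0.2))
```

```bash
python3 -m jog '[1,-12,0,0,30, 3,-45,0,0,40, 5,-80,0,0,40, 7,-115,0,0,40, 9,-150,0,0,40, 11,-185,0,0,40, 13,-220,0,0,40, 15,-255,0,0,40, 17,-285,0,0,40, 18,-308,0,0,40, 18,-319,0,0,40, 18,-319,0,0,40, 18,-319,0,0,40, 18,-319,0,0,40]'| egrep 'eef|force'
python3 - <<'E'
from h import *
s=read_state();print(s["clock"],s["eef_pos"],s["force"],s["width"],s["qpos"])
c=camera_params("wrist");p,d=get_image("wrist");cv2.imwrite("pics/w4.png",p);np.savez("pics/w4.npz",d=d,K=c["K"],T=c["T"])
E
```

```text
eef_pos: [454.0, -259.4, 478.5]
force: [-0.5, 0.9, 0.4]
13.1167 [ 454.00386806 -259.42478626  478.45883433] [-0.50473618  0.85666512  0.40982319] 40.13280783867019 [ 0.17811452  0.38588928  0.40818761  1.77684403 -0.17789459  1.01654639
  1.80458101]
```

View pics/w4.png

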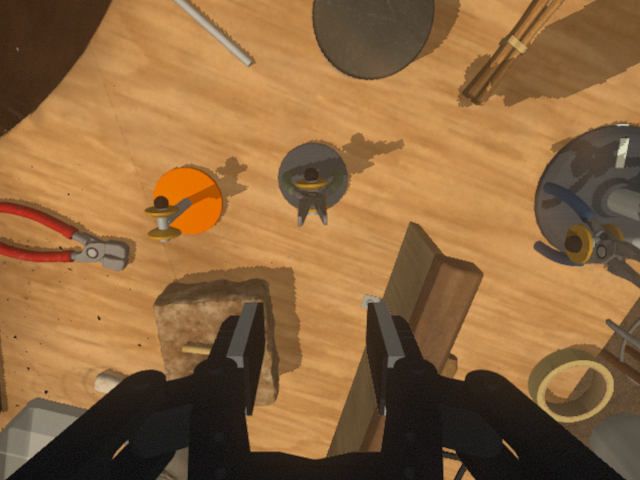

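```bash
cat > cl.py <<'E'
from h import *
import sys
w=np.load(sys.argv[1]);c={"K":w["K"],"T":w["T"]};d=w["d"]
K,T=c["K"],c["T"];vv,uu=np.mgrid[0:480,0:640]
D=np.stack([(uu-K[0,2])/K[0,0],-(vv-K[1,2])/K[1,1],-np.ones(uu.shape)],-1)@T[:3,:3].T
X=T[:3,3]+D*d[...,None]
cx,cy=float(sys.argv[2]),float(sys.argv[3])
near=(np.hypot(X[...,0]-cx,X[...,1]-cy)<60)&(d>0)
for lo,hi in((-5,3),(3,12),(60,105),(105,125),(125,140),(140,152),(152,165)):
    k=near&(X[...,2]>lo)&(X[...,2]<=hi);P=X[k]
    if len(P)>8:
        mu=P.mean(0);wv,V=np.linalg.eigh(np.cov((P-mu)[:,:2].T));v=V[:,1]
        mid=(P.max(0)+P.min(0))/2
        print(lo,hi,len(P),mu.round(1),mid.round(1)[:2],"pca ang",np.degrees(np.arctan2(v[1],v[0])).round(1),np.sqrt(wv).round(1),"px",uu[k].min(),uu[k].max(),vv[k].min(),vv[k].max())
E
python3 cl.py pics/w4.npz 453 -261
python3 -c "
import cv2;im=cv2.imread('pics/w4.png');cv2.imwrite('pics/w4c.png',cv2.resize(im[130:240,260:380],None,fx=5,fy=5,interpolation=cv2.INTER_CUBIC))"
```

```text
-5 3 5241 [ 4.478e+02 -2.586e+02 -4.000e-01] [ 453.  -260.9] pca ang 65.4 [34.7 36.4] px 258 367 121 229
3 12 1972 [ 443.2 -256.1    9.7] [ 452.6 -260.8] pca ang 60.7 [18.1 21.4] px 278 347 142 207
60 105 990 [ 446.7 -258.2   86.6] [ 450.2 -259.6] pca ang 66.5 [ 8.4 11.9] px 285 340 167 214
105 125 263 [ 452.5 -260.4  114. ] [ 453.1 -260.1] pca ang 71.8 [2.5 5.7] px 299 325 195 212
125 140 150 [ 453.9 -261.3  132.3] [ 455.6 -260.8] pca ang 68.2 [2.5 7.4] px 298 326 204 219
140 152 173 [ 456.5 -261.9  147.1] [ 457.2 -262.2] pca ang 68.7 [2.7 9.1] px 298 327 210 225
```

View pics/w4c.png

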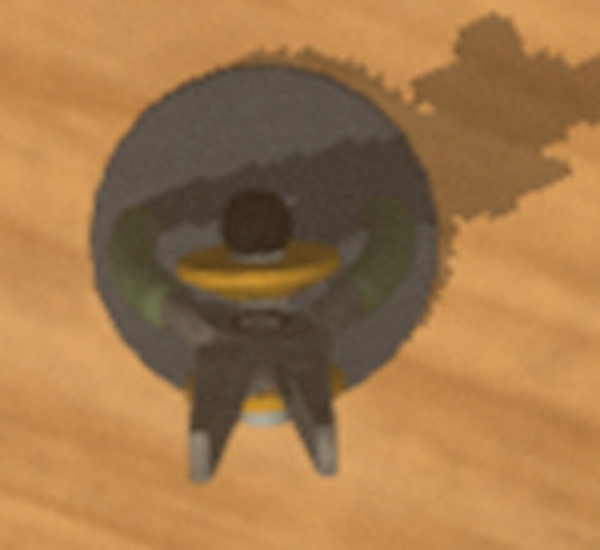

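```bash
python3 - <<'E'
from h import *
print(togo(457,-262.5,380,68))
E
```

```text
(array([-4. , -1.9, 98.6]), np.float64(88.0))
```

```bash
python3 -m jog '[0,0,5,6,35, 0,0,10,12,30, 0,0,17,19,30, -1,0,25,26,30, -1,0,33,33,30, -2,-1,41,40,30, -2,-1,50,47,30, -3,-1,58,54,30, -3,-1,66,61,30, -4,-2,75,68,30, -4,-2,83,75,30, -4,-2,90,81,30, -4,-2,95,86,30, -4,-2,98,88,30, -4,-2,98,88,30, -4,-2,98,88,30, -4,-2,98,88,30]'| egrep 'eef|force'
python3 - <<'E'
from h import *
s=read_state();print(s["clock"],s["eef_pos"],np.degrees(s["tool_rot"]),s["width"])
c=camera_params("wrist");p,d=get_image("wrist");cv2.imwrite("pics/w5.png",p);np.savez("pics/w5.npz",d=d,K=c["K"],T=c["T"])
E
python3 cl.py pics/w5.npz 453 -261
```

```text
eef_pos: [456.3, -264.2, 381.4]
force: [-0.4, 0.2, 0.8]
14.5833 [ 456.33324064 -264.20575584  381.44563598] [ 1.79973084e+02 -1.28206508e-02  6.79359056e+01] 30.104969136309435
-5 3 7913 [ 4.560e+02 -2.534e+02 -4.000e-01] [ 452.9 -261. ] pca ang 155.8 [33.9 36.7] px 241 378 125 259
3 12 3443 [ 458.7 -252.2    9.8] [ 453.6 -260.9] pca ang 151.6 [15.8 22.6] px 267 354 153 235
60 105 1627 [ 453.1 -254.    88.4] [ 450.8 -258.2] pca ang 179.8 [ 8.7 10.5] px 273 335 179 248
105 125 276 [ 455.8 -258.   116.9] [ 455.7 -259.8] pca ang 65.4 [2.9 7.3] px 303 320 218 258
125 140 347 [ 456.8 -261.3  132.7] [ 457.  -260.3] pca ang 69.3 [2.7 8.1] px 306 323 226 270
140 152 414 [ 458.  -262.2  146.7] [ 458.  -262.2] pca ang 69.1 [2.5 9.3] px 308 325 234 279
```

View pics/w5.png

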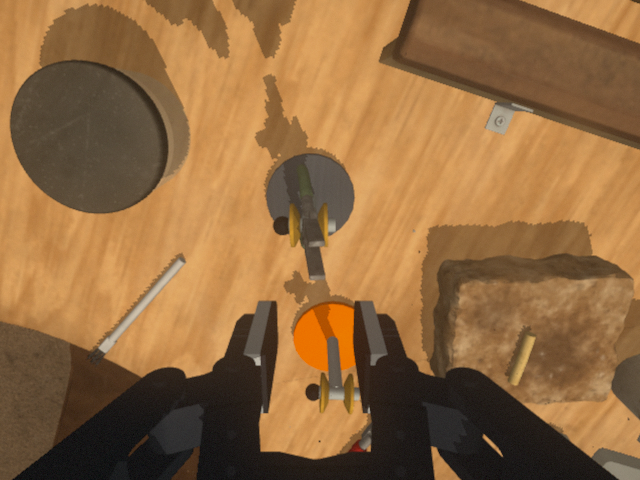

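```bash
python3 - <<'E'
from h import *
print(togo(457.6,-262.2,286,69), read_state()["eef_pos"])
c=camera_params("wrist");print(onz(c,338,392,90))
E
```

```text
(array([ 2.5,  0.4, 95.6]), np.float64(-1.1)) [ 456.20871851 -264.41475432  381.56657907]
[ 422.98864317 -393.40152758   90.        ]
```

```bash
python3 -m jog '[1,0,10,-1,30, 2,0,30,-1,30, 2.5,0.4,50,-1,30, 2.5,0.4,68,-1,30, 2.5,0.4,80,-1,30, 2.5,0.4,88,-1,30, 2.5,0.4,93,-1,30, 2.5,0.4,95.5,-1,30, 2.5,0.4,95.5,-1,30, 2.5,0.4,95.5,-1,30]'
python3 - <<'E'
from h import *
print(togo(457.6,-262.2,286,69))
c=camera_params("wrist");p,d=get_image("wrist");cv2.imwrite("pics/w6.png",p)
E
```

```text
clock: 15.47
eef_pos: [457.4, -262.6, 286.2]
tool_rot: [3.141, 0.0, 1.201]
force: [0.1, -0.8, 1.2]
width: 30.0
(array([0.5, 0. , 0.2]), np.float64(-0.2))
```

View pics/w6.png

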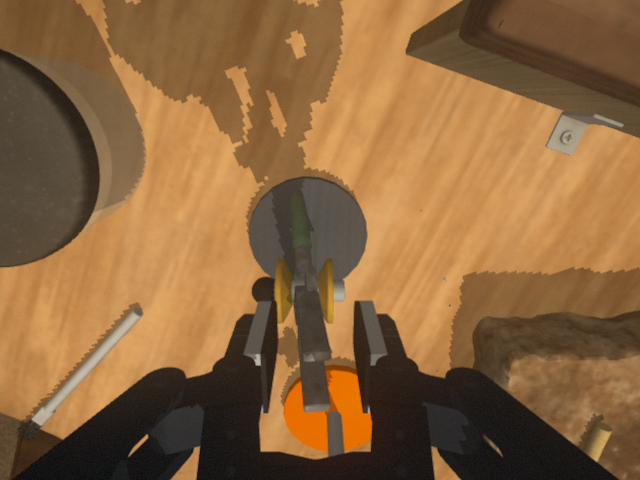

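```bash
python3 -m jog '[0,0,0,0,22, 0,0,0,0,16, 0,0,0,0,12, 0,0,0,0,9, 0,0,0,0,6, 0,0,0,0,4, 0,0,0,0,4, 0,0,0,0,4]'; python3 -m jog '[0,0,-1,0,4, 0,0,-3,0,4, 0,0,-6,0,4, 0,0,-10,0,4, 0,0,-10,0,4, 0,0,-10,0,4]'
```

```text
clock: 16.18
eef_pos: [456.8, -262.2, 285.7]
tool_rot: [-3.14, -0.001, 1.201]
force: [-3.0, 1.9, 4.1]
width: 6.4
clock: 16.68
eef_pos: [457.7, -262.5, 296.1]
tool_rot: [3.14, 0.0, 1.201]
force: [-0.1, 0.4, -0.9]
width: 6.7
```

```bash
python3 -m jog '[0,0,-5,0,4, 0,0,-15,0,4, 0,0,-35,0,4, 0,0,-65,0,4, 0,0,-100,0,4, 0,0,-135,0,4, 0,0,-170,0,4, 0,0,-195,0,4, 0,0,-210,0,4, 0,0,-214,0,4, 0,0,-214,0,4, 0,0,-214,0,4]'
python3 - <<'E'
from h import *
w=np.load("pics/w3.npz");c={"K":w["K"],"T":w["T"]}
im=cv2.imread("pics/w3.png");h=cv2.cvtColor(im,cv2.COLOR_BGR2HSV).astype(int)
m=((h[...,0]>14)&(h[...,0]<28)&(h[...,1]>150)&(h[...,2]>90)).astype(np.uint8);m[:145]=0;m[200:]=0;m[:,:290]=0;m[:,345:]=0
n,l,st,ce=cv2.connectedComponentsWithStats(m);print([(st[i].tolist(),ce[i]) for i in range(1,n) if st[i,4]>20])
print("w groove",onz(c,316.8,172,162.4),"axis pt in rod")
ct=camera_params("top");print("t groove",onz(ct,90+233/4,120+473/4,162.4))
# scene view hook check
p,d=get_image("scene");cv2.imwrite("pics/s5.png",p);cv2.imwrite("pics/s5c.png",cv2.resize(p[90:250,200:400],None,fx=4,fy=4,interpolation=cv2.INTER_CUBIC))
E
```

```text
clock: 17.68
eef_pos: [457.0, -262.1, 509.1]
tool_rot: [-3.141, -0.001, 1.201]
force: [-0.5, -0.4, -1.2]
width: 6.8
[([296, 154, 40, 12, 331], array([315.31722054, 159.53776435])), ([297, 180, 39, 13, 373], array([315.79088472, 186.8230563 ]))]
w groove [499.17119263  68.18546152 162.4       ] axis pt in rod
t groove [498.31290822  63.3351329  162.4       ]
```

View pics/s5c.png

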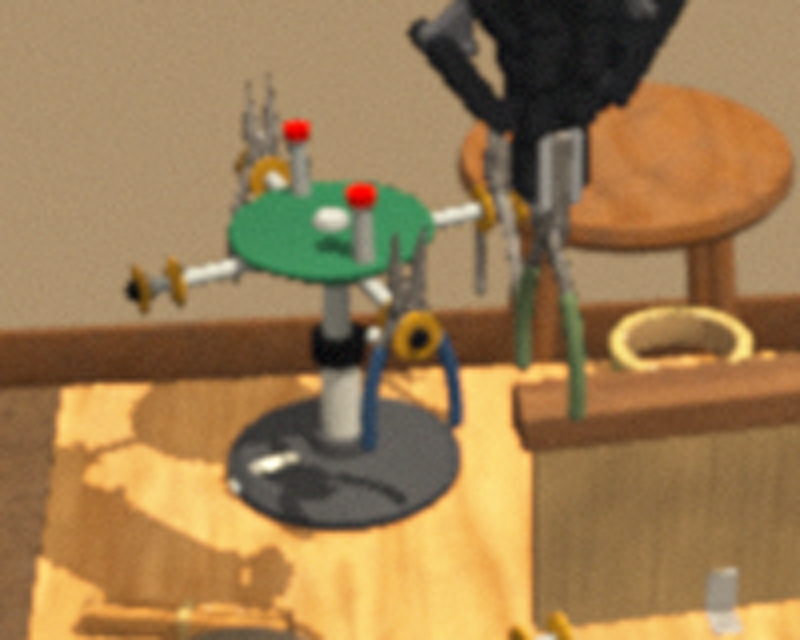

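```bash
python3 - <<'E'
from h import *
print(togo(499,67,509,66.5))
E
```

```text
(array([ 3.219e+02, -7.990e+01, -1.000e-01]), np.float64(2.3))
```

```bash
python3 -m jog '[8,-2,0,0,4, 25,-6,0,1,4, 48,-12,0,1,4, 74,-18,0,1,4, 102,-25,0,2,4, 130,-32,0,2,4, 158,-39,0,2,4, 186,-46,0,2,4, 214,-53,0,2,4, 240,-60,0,2,4, 264,-66,0,2,4, 285,-71,0,2.3,4, 302,-75,0,2.3,4, 314,-78,0,2.3,4, 320,-80,0,2.3,4, 322,-80,0,2.3,4, 322,-80,0,2.3,4, 322,-80,0,2.3,4, 322,-80,0,2.3,4]'
python3 - <<'E'
from h import *
s=read_state();print(togo(499,67,465,66.5),s["force"])
c=camera_params("wrist");p,d=get_image("wrist");cv2.imwrite("pics/w7.png",p);np.savez("pics/w7.npz",d=d,K=c["K"],T=c["T"])
E
```

```text
clock: 19.32
eef_pos: [499.1, 65.4, 509.8]
tool_rot: [3.141, 0.0, 1.158]
force: [0.3, 0.6, -0.4]
width: 7.1
(array([ 1.4, -0.7, 44.8]), np.float64(-0.1)) [ 0.30658253  0.56501155 -0.43740839]
```

View pics/w7.png

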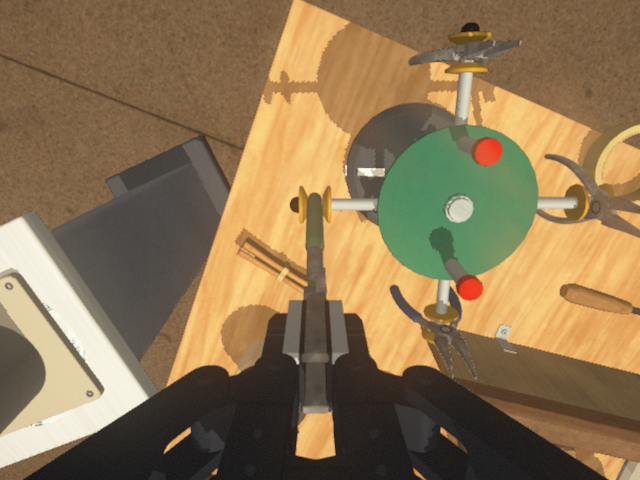

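```bash
python3 - <<'E'
from h import *
w=np.load("pics/w7.npz");c={"K":w["K"],"T":w["T"]};im=cv2.imread("pics/w7.png");h=cv2.cvtColor(im,cv2.COLOR_BGR2HSV).astype(int)
m=((h[...,0]>14)&(h[...,0]<28)&(h[...,1]>150)&(h[...,2]>90)).astype(np.uint8);m[:180]=0;m[225:]=0;m[:,:290]=0;m[:,340:]=0
n,l,st,ce=cv2.connectedComponentsWithStats(m);print([(st[i].tolist(),ce[i]) for i in range(1,n) if st[i,4]>20])
m=(((h[...,0]<8)|(h[...,0]>172))&(h[...,1]>180)&(h[...,2]>120)).astype(np.uint8)
n,l,st,ce=cv2.connectedComponentsWithStats(m);P=np.array([onz(c,*ce[i],219) for i in range(1,n) if st[i,4]>100]);dd=P[1]-P[0]
print(P.mean(0),np.degrees(np.arctan2(dd[1],dd[0])))
g=onz(c,315.5,204,162.4);print("groove",g)
a=onz(c,350,172,19)[:2];b=onz(c,381,172.5,19)[:2];print("mark",np.degrees(np.arctan2(*(a-b)[::-1])),[np.degrees(np.arctan2(*(a-ax)[::-1])) for ax in([599.8,22.5],[599.4,24.1])],a,b)
E
```

```text
[([298, 186, 9, 38, 276], array([301.90942029, 204.51449275])), ([322, 186, 10, 37, 263], array([326.84030418, 204.07224335]))]
[599.7517292   25.82251945 219.        ] -113.84885253521465
groove [500.6259369   67.92509989 162.4       ]
mark 155.35782372708098 [np.float64(154.81481054723335), np.float64(155.8752404562935)] [536.39197764  52.31753302] [568.10824594  37.76844151]
```

```bash
python3 -m jog '[1,0,8,0,4, 2,0,20,0,4, 2,0,35,0,4, 2,0,48,0,4, 2,0,56,0,4, 2,0,60,0,4, 2,0,60,0,4, 2,0,60,0,4]'
python3 - <<'E'
from h import *
print(togo(499.7,67.4,440,66.5))
c=camera_params("wrist");p,d=get_image("wrist");cv2.imwrite("pics/w8.png",p)
E
```

```text
clock: 20.03
eef_pos: [500.2, 68.4, 449.9]
tool_rot: [3.141, -0.0, 1.16]
force: [-0.2, 0.2, -1.5]
width: 6.6
(array([-1.1, -0.1,  9.9]), np.float64(-0.0))
```

View pics/w8.png

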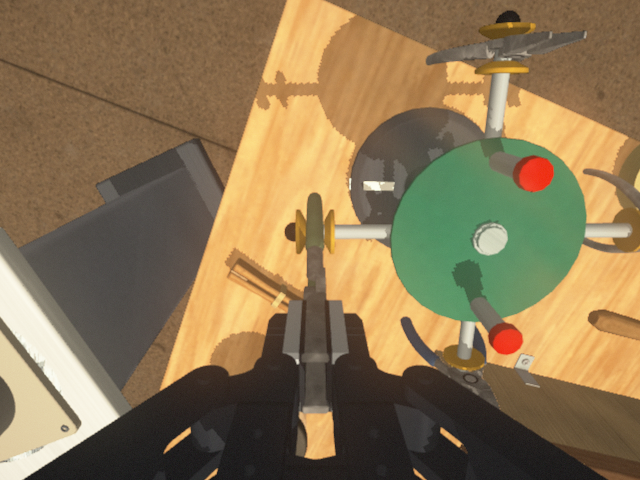

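```bash
python3 -m jog '[-0.5,0,5,0,4, -0.5,0,12,0,4, -0.5,0,20,0,4, -0.5,0,28,0,4, -0.5,0,34,0,4, -0.5,0,38,0,4, -0.5,0,40,0,4, -0.5,0,40,0,4]'
python3 - <<'E'
from h import *
p,d=get_image("scene");cv2.imwrite("pics/s6c.png",cv2.resize(p[80:240,180:340],None,fx=3.7,fy=3.7,interpolation=cv2.INTER_CUBIC))
E
```

```text
clock: 20.75
eef_pos: [499.7, 68.1, 409.2]
tool_rot: [-3.141, 0.001, 1.16]
force: [0.1, 0.2, -1.6]
width: 6.7
```

View pics/s6c.png

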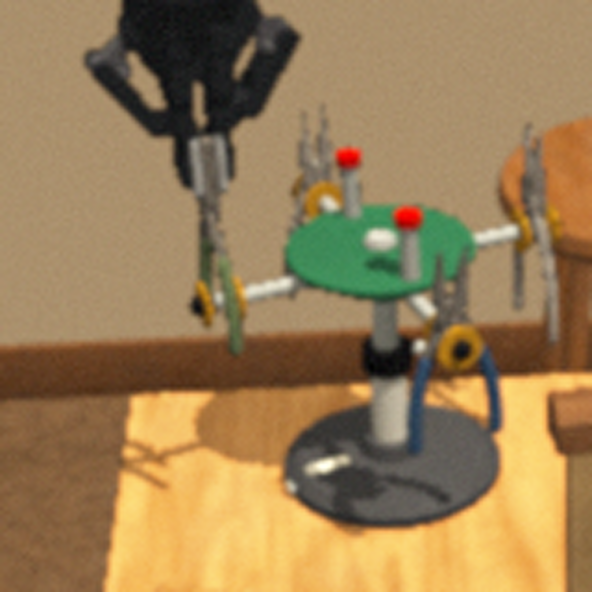

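```bash
python3 -m jog '[0,0,3,0,4, 0,0,8,0,4, 0,0,14,0,4, 0,0,20,0,4, 0,0,25,0,4, 0,0,29,0,4, 0,0,32,0,4, 0,0,32,0,4, 0,0,32,0,4]'
```

```text
clock: 21.55
eef_pos: [499.8, 68.1, 377.6]
tool_rot: [-3.141, 0.0, 1.16]
force: [-0.1, -0.5, -1.4]
width: 6.9
```

```bash
python3 -m jog '[0,0,2,0,4, 0,0,4,0,4, 0,0,6,0,4, 0,0,8,0,4, 0,0,8,0,4]'|egrep 'eef|force'; python3 -m jog '[0,0,0.7,0,4, 0,0,1.4,0,4, 0,0,2,0,4, 0,0,2,0,4]'|egrep 'eef|force'
```

```text
eef_pos: [499.6, 68.2, 369.3]
force: [-0.0, -0.4, -1.6]
eef_pos: [499.8, 68.1, 367.6]
force: [-1.0, -0.0, -1.8]
```

```bash
python3 -m jog '[0,0,0.5,0,4, 0,0,1,0,4, 0,0,1,0,4, 0,0,1,0,4]'|egrep 'eef|force|width'
```

```text
eef_pos: [499.8, 68.1, 366.7]
force: [-0.4, -0.5, -1.5]
width: 6.7
```

```bash
for i in 1 2 3; do python3 -m jog '[0,0,0.5,0,4, 0,0,1,0,4, 0,0,1,0,4]'|egrep 'eef|force'; done
```

```text
eef_pos: [499.8, 68.1, 365.6]
force: [0.5, -0.2, -1.7]
eef_pos: [499.8, 68.1, 364.6]
force: [-0.8, 0.5, -1.1]
eef_pos: [499.8, 68.1, 363.6]
force: [-0.3, -0.8, -1.4]
```

```bash
for i in 1 2; do python3 -m jog '[0,0,0.5,0,4, 0,0,0.5,0,4, 0,0,0.5,0,4]'|egrep 'eef|force'; done
```

```text
eef_pos: [499.8, 68.1, 363.2]
force: [-0.0, -0.7, -1.4]
eef_pos: [499.8, 68.1, 362.7]
force: [-0.5, -0.8, -1.3]
```

```bash
for i in 1 2 3; do python3 -m jog '[0,0,0.5,0,4, 0,0,0.5,0,4, 0,0,0.5,0,4]'|egrep 'eef|force'; done
```

```text
eef_pos: [499.8, 68.1, 362.1]
force: [-0.0, 0.5, -0.5]
eef_pos: [499.8, 68.1, 361.6]
force: [-0.7, 0.5, -1.3]
eef_pos: [499.8, 68.1, 361.2]
force: [-0.7, -0.6, -2.4]
```

```bash
for i in 1 2 3 4; do python3 -m jog '[0,0,0.5,0,4, 0,0,0.5,0,4, 0,0,0.5,0,4]'|egrep 'eef|force'; done
python3 - <<'E'
from h import *
p,d=get_image("scene");cv2.imwrite("pics/s7c.png",cv2.resize(p[100:200,200:300],None,fx=6,fy=6,interpolation=cv2.INTER_CUBIC))
E
```

```text
eef_pos: [499.8, 68.1, 360.7]
force: [0.1, 0.0, -1.3]
eef_pos: [499.8, 68.1, 360.3]
force: [-0.1, 0.9, 0.2]
eef_pos: [499.9, 68.1, 359.9]
force: [-0.8, -0.7, 3.5]
eef_pos: [499.9, 68.0, 359.6]
force: [-2.5, 0.8, 5.9]
```

View pics/s7c.png

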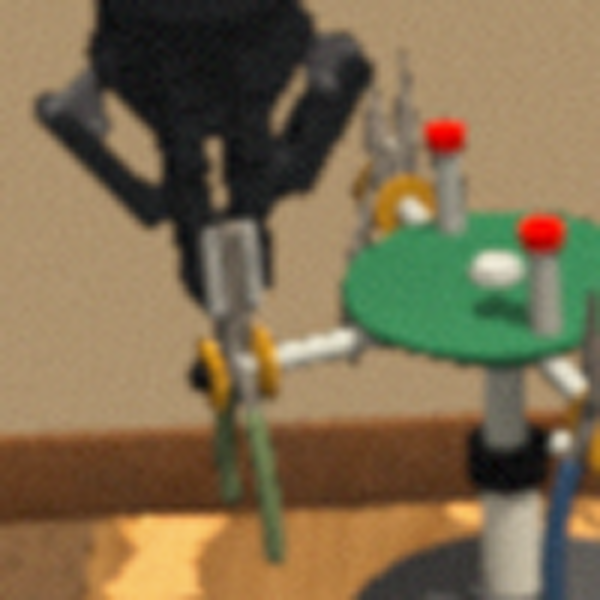

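```bash
python3 -m jog '[0,0,-0.3,0,4, 0,0,-0.5,0,7, 0,0,-0.5,0,8, 0,0,-0.5,0,10, 0,0,-0.5,0,13, 0,0,-0.5,0,18, 0,0,-0.5,0,24, 0,0,-0.5,0,30, 0,0,-0.5,0,30, 0,0,-0.5,0,30]'
python3 - <<'E'
from h import *
p,d=get_image("scene");a=cv2.resize(p[100:200,190:290],None,fx=4,fy=4,interpolation=cv2.INTER_CUBIC)
p,d=get_image("wrist");cv2.imwrite("pics/w9.png",np.hstack([a,cv2.resize(p,(533,400))])[:,:800])
E
```

```text
clock: 26.52
eef_pos: [499.8, 68.1, 359.7]
tool_rot: [-3.142, 0.0, 1.16]
force: [-0.3, -0.4, 0.3]
width: 30.1
```

View pics/w9.png

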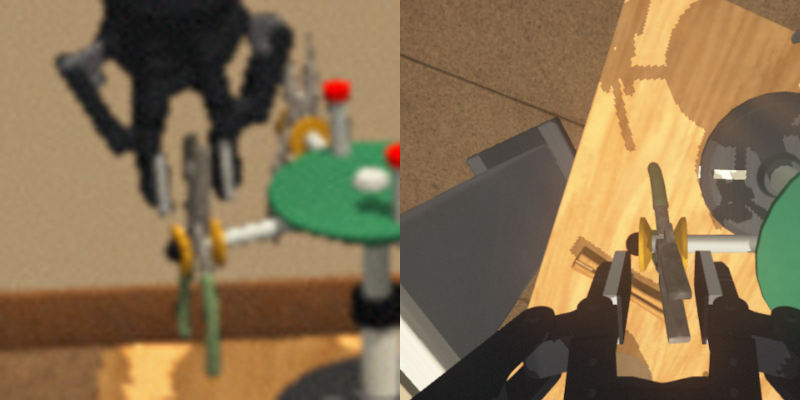

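```bash
python3 -m jog '[0,0,0,0,36, 0,0,0,0,42, 0,0,0,0,42, 0,0,-4,0,42, 0,0,-12,0,42, 0,0,-25,0,42, 0,0,-45,0,42, 0,0,-70,0,42, 0,0,-100,0,42, 0,0,-130,0,42, 0,0,-150,0,42, 0,0,-150,0,42, 0,0,-150,0,42, 0,0,-150,0,42, 0,0,-150,0,42, 0,0,-150,0,42]'
python3 - <<'E'
from h import *
s=read_state();print(s["clock"],s["force"])
c=camera_params("wrist");p,d=get_image("wrist");cv2.imwrite("pics/w10.png",p);np.savez("pics/w10.npz",d=d,K=c["K"],T=c["T"])
p,d=get_image("scene");cv2.imwrite("pics/s10.png",p);cv2.imwrite("pics/s10c.png",cv2.resize(p[90:310,190:410],None,fx=2.7,fy=2.7,interpolation=cv2.INTER_CUBIC))
E
```

```text
clock: 27.95
eef_pos: [499.5, 68.2, 508.8]
tool_rot: [-3.14, 0.001, 1.16]
force: [-0.5, -0.0, 0.5]
width: 41.7
27.95 [-0.5437234  -0.02738064  0.49265662]
```

View pics/w10.png

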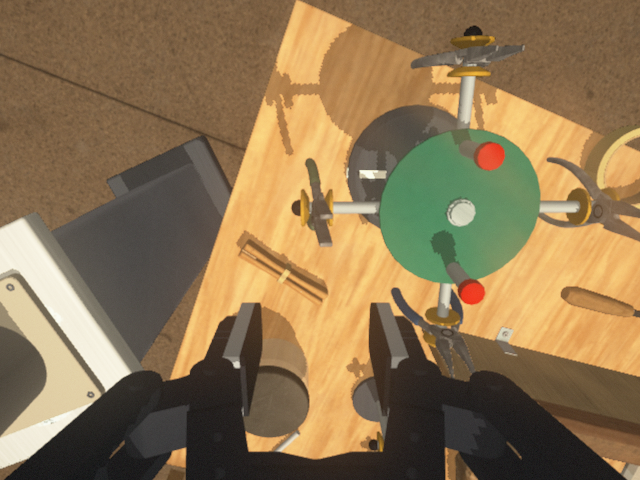

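View pics/s10c.png

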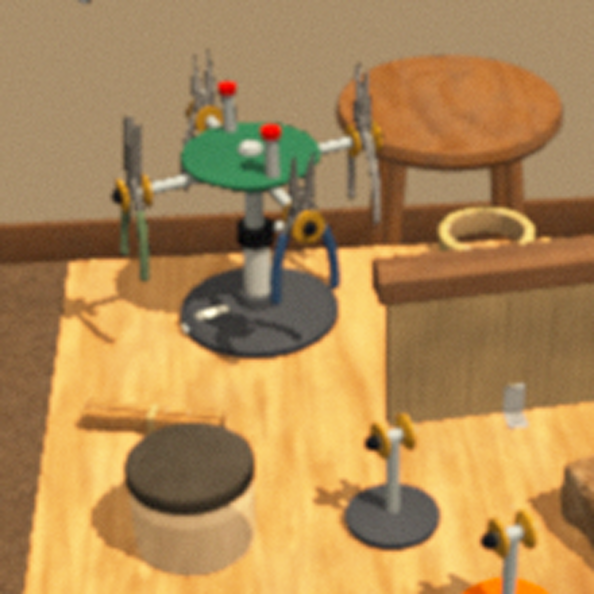

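```bash
python3 - <<'E'
from h import *
w=np.load("pics/w10.npz");c={"K":w["K"],"T":w["T"]};im=cv2.imread("pics/w10.png");h=cv2.cvtColor(im,cv2.COLOR_BGR2HSV).astype(int)
m=(((h[...,0]<8)|(h[...,0]>172))&(h[...,1]>180)&(h[...,2]>120)).astype(np.uint8)
n,l,st,ce=cv2.connectedComponentsWithStats(m);P=np.array([onz(c,*ce[i],219) for i in range(1,n) if st[i,4]>100]);dd=P[1]-P[0]
print(P.mean(0),np.degrees(np.arctan2(dd[1],dd[0])))
a=onz(c,353,174,19)[:2];b=onz(c,384,174.5,19)[:2];print("mark",np.degrees(np.arctan2(*(a-b)[::-1])),np.degrees(np.arctan2(*(a-[599.8,23])[::-1])))
p,_=get_image("scene");q=cv2.imread("pics/s10.png");o=cv2.imread("pics/scene0.png")
print("still",cv2.absdiff(p,q).max())
d=cv2.absdiff(p,o).max(2);print("bystander diff: clamp",d[236:252,222:275].mean(),"jar",d[250:300,235:288].mean(),"nip",d[328:400,415:472].mean(),"bg",d[350:400,500:600].mean())
print("still hook cheeks",st.shape)
E
```

```text
[599.78097181  25.87290899 219.        ] -113.84715251659516
mark 155.4935764034112 154.9339901182854
still 41
bystander diff: clamp 3.286556603773585 jar 3.30188679245283 nip 3.335038986354776 bg 3.2104
still hook cheeks (4, 5)
```

```bash
python3 -c "
from cell import *
print(finish_job())"
```

```text
the job is handed in; nothing more can be done
None
```

The job is handed in. The empty hook stands over the white mark, and the green-handled pliers hang astride it, jaws up, with the gripper clear above them. It took about 28 s of the 72 s allowed.

- **Turning the head:** I caged one stud cap between the fingers and swung it clockwise about 173°. The hook measured 156.2° and the mark between 155° and 157° across views, so they agree to about 1°.
- **Finding the height:** I pressed the central button, which gave H of about 162 mm. The camera had suggested about 160.5 mm.
- **Hanging the pliers:** I lifted them from the rest and lowered them in half-millimetre steps. The hook took the weight at a tool height of about 360 mm, 3 mm lower than the felt height predicted. I let go after the upward force had reached about 6 N, and backed off half a millimetre as the fingers opened.
- **Last checks:** Pictures after I let go show the pliers in the groove between the cheeks, turned by roughly 10° about the vertical within its play. The ring clamp, jar and red nippers are unchanged from the first picture, within image noise. I compared two scene pictures for stillness, but noise made that inconclusive; nothing visibly moved.

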